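# Clamp a ceramic heat-shield plate with the one-hand bench clamp

### The arm

A 6-joint arm with a two-finger parallel gripper is mounted at the origin on the work surface. World frame = base frame: x ahead of the robot, y to its left, z up, the work surface at z = 0. Lengths are in m, angles in rad, forces in N, time in s.
With the tool pointing down it reaches from about 0.4 to 0.825 m from the base axis. Payload 7 kg.
Tool frame: the origin (TCP) lies at the very end of the fingers, on their centre line; the grasp point (between the pads) lies 19 mm behind it; z points along the fingers, x is the direction in which the jaws open and shut, and the axes are right-handed (so a half turn about z gives the same grasp; the last joint's range is limited). The gripper opens to 85 mm and grips with 20 to 120 N. Pads are 22 mm wide; open, the fingers measure 114 mm over their backs; the gripper's body (76 mm by 85 mm) begins 54 mm behind the grasp point. The pads swing forward as they close: fully open they stand 13 mm farther back than shut.
Start: joints at [1.447, 0.359, 0.012, 0, -1.224, -0.288], TCP at [0.27, 0.619, 0.231] pointing down, gripper open.
Joint ranges: [-3.07, 3.07], [-1.43, 2.12], [-1.02, 1.25], [-3.03, 1.67], [-3.05, -0], [-3.03, 3.03]. Speed limits (rad/s): [2.39, 2.39, 3.01, 3.14, 3.14, 3.14].

### API

Orientations are given as a unit quaternion [w, x, y, z].
In Python, from rig import manip gives the robot as it stands.
- The arm moves only by the tool step_arm, never from a script. Its arguments are lists of equal length, an entry for each row: "dp": the shift along the tool's x, y, z in units of 40 mm (1.0 is 40 mm), a list of three; "dr": the turn, a rotation vector about the tool's x, y, z in units of 5 degrees (1.0 is 5 degrees), a list of three; "grip": the opening, from 0 (shut) to 1 (fully open). In form: {"dp": [[x, y, z], ...], "dr": [[wx, wy, wz], ...], "grip": [grip, ...]}. A call has exactly 10 rows; each row shifts and turns the pose as measured when the row begins, along the tool's axes as they then stand; what a row does not reach is not made up. A row lasts 1/12 s, in which the tool goes at most 41.7 mm and 7.16 degrees, less where a joint would pass 70% of its speed; a pose out of reach is approached as far as the arm can. A call is refused whole if a number of a shift passes 1 or a number of a turn 1, either way. A call with a gripper value outside its range is refused whole. The fingers move at their own pace and stop on an object; "squeeze" is the grip in N (left out, the last holds). Time passes only in rows, so rows that do not move let the fingers close, or fill a call up. It gives the time, the measured TCP pose, the force and the opening at its end, in the units of the state.
- manip.get_state(): the state, without advancing time (a new reading comes with each control period).
- manip.capture(name): name is "scene" or "top" or "wrist"; returns (picture, depth): 400x640x3 uint8, red, green, blue; 400x640 float32, m along the optical axis (not along the pixel's ray), 0 where there is no reading.
- manip.camera_info(name): a dict with "fx", "fy", "cx", "cy" (pixels), "camera_from_world" (4x4, takes a point from world to camera coordinates); the wrist camera has in their place "tool_from_camera" (4x4, takes a point from camera to tool coordinates, whose origin is the TCP and whose axes are the tool frame's). Camera axes: x right, y down, z forward; pixel columns grow to the right and rows downward; lengths in m; the calibration is good to about 2 mm. A picture is of the moment at which its call begins: read the wrist's pose just before it. camera_info takes no time and is no camera call.
- manip.job_done(): hands the job in, once; it reports no verdict.
The state is a dict: "t": time; "qpos": joint angles; "qvel": joint speeds; "effort": joint torques, N m; "eef_pos": TCP position; "tcp_rot": TCP orientation; "force": force on the tool from outside, world axes, zero at the start; "torque": the same for the moment, N m; "finger_gap": finger opening in m.
Only numpy, scipy, OpenCV 4.12 (cv2) and the standard library are available. Lean on these libraries where they do the work, as an engineer would, in place of code of your own. Each camera call takes 0.05 s, during which the arm holds its last target. There are 200 camera calls.

### The job

Take the white ceramic plate from its stand and slide it on edge, gently, all the way down into the slot of the bench clamp, then let go of it. Then pump the clamp's trigger, squeezing it fully towards the fixed handle and letting it spring back, until the padded jaw reaches the plate and presses it against the anvil with its spring pad pushed in clearly but not far (about 3 to 12 mm): the plate is brittle, so do not pump on and crush it, do not push the jaw by hand, and leave the jar, the flange ring and the wrench alone. Finish while still squeezing the trigger, with the plate gripped.

Things in the scene. Friction and masses are not known exactly. Their poses are not given: they have to be found in the camera images.
- plate: white ceramic plate, 8 mm thick (its own x), 90 mm wide (its y) and 95 mm tall (its z), 0.18 kg; origin at the centre of its bottom edge face. It starts upright on edge in the stand and is taken by its thickness from above.
- stand: low metal stand, fixed to the bench, 70 x 120 mm, 40 mm high, with an open-topped slot 11 mm wide (its x) and 96 mm long (its y), slot floor 10 mm above the bench; origin under its centre on the bench. The plate sticks out 65 mm above it. One of the plate's faces looks along the stand's +x.
- clamp: one-hand bar clamp on a grey base plate 315 x 110 mm, 12 mm thick, fixed to the bench. Origin on the bench, x along the bar from handle to anvil, z up. At x = -115 to -95 mm stands the fixed black handle (26 mm wide, top 145 mm above the bench), in front of it the trigger. Anvil face at x = 150 mm, anvil top 74 mm above the bench; the plate's slot is just in front of it.
- slot (a point): centre of the slot floor in the clamp, 12 mm above the bench, at x = 144 mm of the clamp; axes as the clamp's. The slot, open at the top, is 12 mm wide along x, from the anvil face to two lips 57 mm above the bench that flank the jaw's path, and 96 mm long along y. The seated plate rests on this floor and sticks out 33 mm above the anvil.
- squeeze (a point): fixed point of the clamp, 128 mm above the bench, midway between the handle's back face (x = -115 mm) and the front of the fully squeezed trigger (x = -79 mm); axes as the clamp's. A gripper centred here and closing along the clamp's x must be open 80 mm or more to pass over handle and resting trigger, and closes to about 36 mm when the trigger is fully in.
- trigger: black trigger lever, 22 mm wide, 10 mm thick, reaching 56 mm up from its pivot; origin at the pivot, 75 mm above the bench, at x = -84 mm of the clamp. At rest it leans 0.4 rad towards the jaw; fully squeezed towards the handle it is upright (tip travel 22 mm). A spring of 2 to 4 N at the tip returns it; the jaw's pressing adds up to about 8 N.
- trigger_tip (a point): centre of the trigger's upper end.
- jaw: sliding jaw: toothed bar 27 mm above the bench with a black head and the spring pad. Its origin is the clamp's when fully drawn back and moves in the clamp's +x. One-way ratchet, 6 mm teeth: a full pump moves it one tooth, 6 mm (the first may give 1 to 9 mm). It stays when the trigger springs out, but under load it settles back 2 to 3 mm.
- pad (a joint): how far the jaw's spring pad is pushed into the head, m: 0 when free, 0.021 at its end; the pad's spring has 1000 N/m, so 0.005 means 5 N on the plate. More than 0.015 breaks the plate.
- pad_face (a point): centre of the front of the dark rubber pad (36 mm wide, 32 mm high, 50 mm above the bench), which comes towards the plate; it starts 17 to 34 mm from the seated plate's face.
- jar: translucent whitish jar with a white cap, 60 mm across, 100 mm high; origin under its centre. A bystander.
- flange: steel flange ring, 70 mm across, 14 mm high; origin under its centre. A bystander.
- wrench: steel wrench lying on the bench; a bystander.

How it is judged:
By the outcome, as a careful person would: the job done as asked, in the order asked, and still so for the second after the job is handed in, while the arm keeps its last pose, push and grip.
It also fails if it takes over 64 s, if anything falls off the work surface, if the arm or the gripper's body presses on something with over 40 N, if the wrist force passes 120 N, or if a joint passes its speed limit or range.

## Working session

There is one attempt and no reset: what is moved stays moved. The work goes in short steps, Python scripts to look and compute and a tool call to move; the robot and the scene stay as the last step left them, time stands still between calls to the robot, and variables do not carry over. Pictures are saved under pics/ and viewed, about 8 in all and at most 12, crops included, and the job is handed in when it is done.

Besides the shell and the picture viewer there is one more tool, called after "Request:" as a command line: name --argument value ..., lists and objects as JSON in quotes. step_arm: Moves the arm, as the interface text tells. Its arguments: {"type":"object","properties":{"dp":{"type":"array"},"dr":{"type":"array"},"grip":{"type":"array"},"squeeze":{"type":"number"}},"required":["dp","dr","grip"]}

```bash
mkdir -p pics; ls; python3 - <<'E'
from rig import manip
import cv2,numpy as np
print(manip.get_state())
for n in ("scene","top"):
    im,d=manip.capture(n); cv2.imwrite(f"pics/{n}0.png",im[:,:,::-1]); np.savez(f"pics/{n}0.npz",im=im,d=d)
    ci=manip.camera_info(n); print(n,ci)
print(manip.camera_info("wrist"))
E
```

```text
pics
{'t': 0.0, 'qpos': array([ 1.44709689e+00,  3.59414838e-01,  1.10570213e-02, -3.22017014e-04,
       -1.22411043e+00, -2.88100645e-01]), 'qvel': array([ 7.49576465e-04, -8.14461615e-04, -4.61359137e-05, -2.21911423e-03,
        4.60259222e-04, -6.48792850e-04]), 'effort': array([-5.03061528e-04, -5.83318090e+01,  2.93422759e+01,  6.93671733e+00,
       -5.91324890e-03,  3.08315771e-05]), 'eef_pos': array([0.2700157 , 0.61811448, 0.23034988]), 'tcp_rot': array([-6.56052890e-04, -5.47557985e-01,  8.36767310e-01, -5.39757501e-04]), 'force': array([-0.30060862,  0.30211043, -0.17550931]), 'torque': array([-0.00490049, -0.00239966,  0.0288897 ]), 'finger_gap': 0.0854750035450908}
scene {'fx': 388.2983300139401, 'fy': 388.2983300139401, 'cx': 321.55913536870605, 'cy': 199.060732357042, 'camera_from_world': array([[-0.18051925,  0.98332231,  0.02213687,  0.11718983],
       [ 0.53375773,  0.11684242, -0.83752644, -0.19855828],
       [-0.82614495, -0.13937392, -0.54594819,  1.55883207],
       [ 0.        ,  0.        ,  0.        ,  1.        ]])}
top {'fx': 376.41735632840783, 'fy': 376.41735632840783, 'cx': 323.04521858040437, 'cy': 199.20623550836, 'camera_from_world': array([[-0.01810483, -0.99983238, -0.00272691, -0.0438194 ],
       [-0.99801235,  0.01823639, -0.06032232,  0.54153582],
       [ 0.06036194,  0.00162937, -0.99817523,  0.99825211],
       [ 0.        ,  0.        ,  0.        ,  1.        ]])}
{'fx': 319.8349623724082, 'fy': 319.8349623724082, 'cx': 311.7826118286033, 'cy': 196.630230039846, 'tool_from_camera': array([[ 9.99999805e-01,  5.18966157e-04, -3.46376449e-04,
         7.71988548e-04],
       [-4.06556836e-04,  9.63080334e-01,  2.69213865e-01,
        -6.82843002e-02],
       [ 4.73301232e-04, -2.69213672e-01,  9.63080357e-01,
        -1.42191461e-01],
       [ 0.00000000e+00,  0.00000000e+00,  0.00000000e+00,
         1.00000000e+00]])}
```

View pics/top0.png

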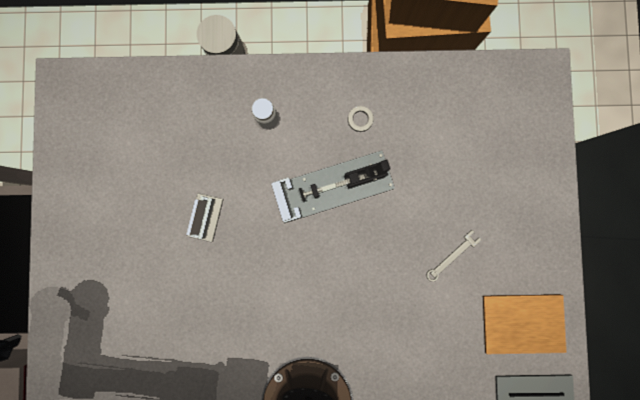

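View pics/scene0.png

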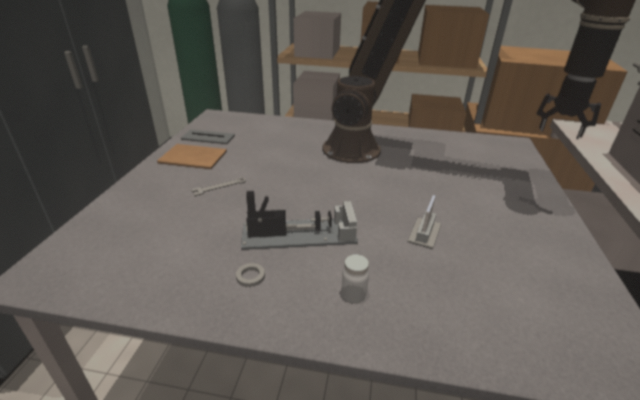

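The top view shows the stand with the plate at about (205,217), and the clamp from the anvil at (285,200) to the handle at (385,170). The jar is at (263,110), the ring at (360,118) and the wrench at (455,255). I'll get rough poses from depth next.

```bash
cat > h.py <<'E'
import numpy as np,cv2
from scipy.spatial.transform import Rotation as R
from rig import manip
def rot(q): return R.from_quat([q[1],q[2],q[3],q[0]]).as_matrix()
def wfc(n,st=None):
    ci=manip.camera_info(n)
    if n!="wrist": return ci,np.linalg.inv(ci["camera_from_world"])
    T=np.eye(4);T[:3,:3]=rot(st["tcp_rot"]);T[:3,3]=st["eef_pos"]
    return ci,T@ci["tool_from_camera"]
def cloud(d,ci,W):
    v,u=np.mgrid[:d.shape[0],:d.shape[1]]
    P=np.stack([(u-ci["cx"])/ci["fx"]*d,(v-ci["cy"])/ci["fy"]*d,d],-1)
    return P@W[:3,:3].T+W[:3,3]
def ray(u,v,z,ci,W):
    r=W[:3,:3]@np.array([(u-ci["cx"])/ci["fx"],(v-ci["cy"])/ci["fy"],1]);o=W[:3,3]
    return o+r*(z-o[2])/r[2]
def shot(name,tag,save=True):
    st=manip.get_state(); im,d=manip.capture(name)
    ci,W=wfc(name,st); P=cloud(d,ci,W)
    cv2.imwrite(f"pics/{tag}.png",im[:,:,::-1]); np.savez(f"pics/{tag}.npz",im=im,d=d,P=P,W=W)
    return st,im,d,ci,W,P
E
python3 - <<'E'
from h import *
for n in ("top","scene"):
    f=np.load(f"pics/{n}0.npz");d=f["d"];ci,W=wfc(n);P=cloud(d,ci,W)
    ok=(d>0)&(P[...,0]>.3)&(P[...,0]<.85)&(abs(P[...,1])<.45)
    b=ok&(abs(P[...,2])<.006);print(n,"bench z",np.median(P[b][:,2]))
    m=(ok&(P[...,2]>.007)&(P[...,2]<.2)).astype(np.uint8)
    k,l,s,c=cv2.connectedComponentsWithStats(m)
    for i in range(1,k):
        if s[i,4]<60: continue
        Q=P[l==i]; r=cv2.minAreaRect(Q[:,:2].astype(np.float32)); print(s[i],np.round(r[0],3),np.round(r[1],3),round(r[2],1),"z",Q[:,2].min().round(3),Q[:,2].max().round(3))
        for z0 in(.035,.09):
            t=Q[Q[:,2]>z0]
            if len(t)>5: r=cv2.minAreaRect(t[:,:2].astype(np.float32)); print("   >",z0,np.round(r[0],3),np.round(r[1],3),round(r[2],1))
E
```

```text
top bench z 0.0011048714809919202
[253  99  26  31 598] [0.763 0.092] [0.054 0.055] 81.4 z 0.007 0.106
   > 0.035 [0.763 0.092] [0.054 0.055] 81.4
   > 0.09 [0.765 0.093] [0.05  0.051] 89.6
[348 106  26  26 324] [ 0.76  -0.161] [0.069 0.068] 64.0 z 0.007 0.02
[ 272  151  123   72 4733] [ 0.575 -0.083] [0.11  0.314] 16.4 z 0.007 0.15
   > 0.035 [ 0.573 -0.076] [0.108 0.291] 16.4
   > 0.09 [ 0.605 -0.185] [0.026 0.056] 16.4
[ 187  194   36   48 1165] [0.497 0.265] [0.069 0.12 ] 76.8 z 0.007 0.111
   > 0.035 [0.498 0.266] [0.031 0.109] 76.5
   > 0.09 [0.497 0.267] [0.01  0.089] 75.1
[427 233  45  49 315] [ 0.378 -0.395] [0.031 0.167] 42.2 z 0.007 0.015
scene bench z -0.0011452203448403808
[ 241  191  117   58 3912] [ 0.577 -0.079] [0.114 0.314] 16.7 z 0.007 0.146
   > 0.035 [ 0.579 -0.074] [0.112 0.294] 17.4
   > 0.09 [ 0.608 -0.181] [0.027 0.057] 19.2
[408 196  33  52 782] [0.499 0.27 ] [0.07  0.123] 75.4 z 0.007 0.106
   > 0.035 [0.501 0.27 ] [0.031 0.111] 76.1
   > 0.09 [0.502 0.27 ] [0.008 0.088] 75.8
[ 341  255   28   47 1086] [0.771 0.097] [0.056 0.057] 37.1 z 0.007 0.102
   > 0.035 [0.771 0.098] [0.056 0.056] 37.1
   > 0.09 [0.768 0.097] [0.051 0.053] 83.2
[236 264  29  21 331] [ 0.763 -0.156] [0.069 0.068] 73.0 z 0.007 0.016
```

```bash
cat >> h.py <<'E'
def plan(pos,yaw,n,tilt=None):
    """print n equal rows taking the tool (pointing down) to pos, tool-x yaw (deg)"""
    st=manip.get_state();p=st["eef_pos"];T=rot(st["tcp_rot"])
    y=np.deg2rad(yaw);G=np.array([[np.cos(y),np.sin(y),0],[np.sin(y),-np.cos(y),0],[0,0,-1]])
    w=R.from_matrix(T.T@G).as_rotvec()
    print("pos err mm",np.round((np.array(pos)-p)*1e3,1),"turn deg",np.round(np.rad2deg(w),2))
    dp=[];S=T.copy();inc=R.from_rotvec(w/n).as_matrix()
    for i in range(n):
        dp.append((np.round(S.T@((np.array(pos)-p)/n)/.04,2)+0.).tolist());S=S@inc
    print("dp",dp,"\ndr each",np.round(np.rad2deg(w)/n/5,2))
E
python3 -c "
from h import *
plan([.499,.268,.22],256.4,12)"
```

```text
pos err mm [ 229.  -350.2  -10.5] turn deg [  0.    -0.08 -10.  ]
dp [[0.48, -0.73, 0.02], [0.49, -0.72, 0.02], [0.5, -0.71, 0.02], [0.51, -0.71, 0.02], [0.52, -0.7, 0.02], [0.53, -0.69, 0.02], [0.54, -0.68, 0.02], [0.55, -0.68, 0.02], [0.56, -0.67, 0.02], [0.57, -0.66, 0.02], [0.58, -0.65, 0.02], [0.59, -0.64, 0.02]] 
dr each [ 0.   -0.   -0.17]
```

Request:
step_arm --dp '[[0.58, -0.87, 0.03], [0.59, -0.86, 0.03], [0.6, -0.85, 0.03], [0.61, -0.85, 0.03], [0.63, -0.84, 0.03], [0.64, -0.83, 0.03], [0.65, -0.82, 0.03], [0.66, -0.81, 0.03], [0.68, -0.8, 0.03], [0.7, -0.78, 0.03]]' --dr '[[0, 0, -0.2], [0, 0, -0.2], [0, 0, -0.2], [0, 0, -0.2], [0, 0, -0.2], [0, 0, -0.2], [0, 0, -0.2], [0, 0, -0.2], [0, 0, -0.2], [0, 0, -0.2]]' --grip '[1, 1, 1, 1, 1, 1, 1, 1, 1, 1]'

```text
t: 0.93
eef_pos: [0.4977, 0.2725, 0.2141]
tcp_rot: [-0.004, -0.626, 0.78, -0.002]
force: [0.3, 0.6, 0.4]
finger_gap: 0.0852
```

```bash
cat > pl.py <<'E'
from h import *
def rects(P,d,levels,box):
    for lo,hi in levels:
        m=((d>0)&(P[...,2]>lo)&(P[...,2]<hi)&(P[...,0]>box[0])&(P[...,0]<box[1])&(P[...,1]>box[2])&(P[...,1]<box[3])).astype(np.uint8)
        k,l,s,c=cv2.connectedComponentsWithStats(m)
        for i in range(1,k):
            if s[i,4]<150: continue
            Q=P[l==i];r=cv2.minAreaRect(Q[:,:2].astype(np.float32));print((lo,hi),s[i],np.round(r[0],4),np.round(r[1],4),round(r[2],1),"zmed",np.median(Q[:,2]).round(4))
E
python3 - <<'E'
from pl import *
st,im,d,ci,W,P=shot("wrist","w1")
print(st["t"],st["eef_pos"],st["qpos"])
b=(d>0)&(abs(P[...,2])<.006);print("bench",np.median(P[b][:,2]),b.sum())
rects(P,d,[(.098,.112),(.03,.05),(.007,.2)],(.4,.6,.17,.37))
plan([.499,.268,.22],256.4,1)
E
```

```text
0.9333 [0.49772253 0.27246957 0.21410704] [ 0.84699013  0.19915445 -0.25041859  0.00206993 -1.12914119  0.50482807]
bench -0.000522753158830852 178722
(0.098, 0.112) [ 308  137   13  107 1053] [0.4979 0.2693] [0.008  0.0897] 76.0 zmed 0.1044
(0.03, 0.05) [ 297  120   34  107 2117] [0.4983 0.2693] [0.031  0.1099] 76.0 zmed 0.0394
(0.007, 0.2) [ 281  113   66  131 7116] [0.4982 0.2692] [0.0698 0.12  ] 76.0 zmed 0.0106
pos err mm [-1.1  0.7  6.3] turn deg [ 0.13 -0.57  1.01]
dp [[-0.01, 0.03, -0.16]] 
dr each [ 0.03 -0.11  0.2 ]
```

View pics/w1.png

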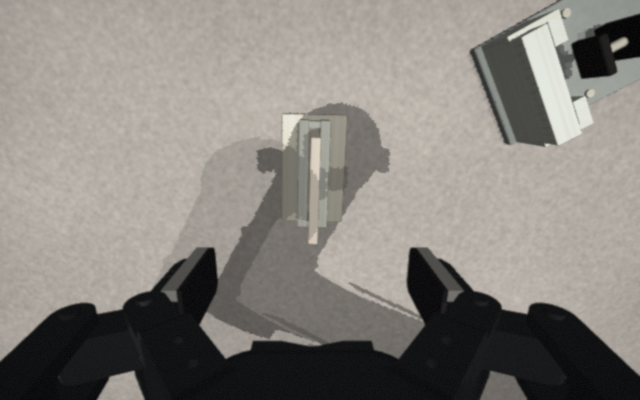

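The wrist view shows the plate's top edge as a strip at (315,137–244), centred at (0.4979, 0.2693) and angled 76°. It measures 8.0 x 89.7 mm with its top at 0.1045, which matches the given sizes.

```bash
python3 -c "
from h import *
plan([.498,.2693,.12],256,5)"
```

```text
pos err mm [ -2.1   2.  -93.7] turn deg [ 0.13 -0.57  1.41]
dp [[-0.01, 0.01, 0.47], [-0.01, 0.01, 0.47], [-0.01, 0.01, 0.47], [-0.01, 0.01, 0.47], [-0.01, 0.01, 0.47]] 
dr each [ 0.01 -0.02  0.06]
```

Request:
step_arm --dp '[[-0.01, 0.01, 0.3], [-0.01, 0.01, 0.4], [-0.01, 0.01, 0.45], [-0.01, 0.01, 0.45], [-0.01, 0.01, 0.4], [-0.01, 0.01, 0.3], [0, 0, 0], [0, 0, 0], [0, 0, 0], [0, 0, 0]]' --dr '[[0.03, -0.11, 0.1], [0, 0, 0.1], [0, 0, 0.1], [0, 0, 0], [0, 0, 0], [0, 0, 0], [0, 0, 0], [0, 0, 0], [0, 0, 0], [0, 0, 0]]' --grip '[0.6, 0.6, 0.6, 0.6, 0.6, 0.6, 0.6, 0.6, 0.6, 0.6]' --squeeze 30

```text
t: 1.82
eef_pos: [0.5008, 0.263, 0.1177]
tcp_rot: [-0.001, -0.61, 0.792, -0.0]
force: [-1.0, -0.7, -0.0]
finger_gap: 0.0514
```

```bash
python3 -c "
from h import *
plan([.498,.2693,.0825],256,1)"
```

```text
pos err mm [ -2.8   6.3 -35.2] turn deg [ 0.03 -0.11 -0.82]
dp [[-0.14, 0.11, 0.88]] 
dr each [ 0.01 -0.02 -0.16]
```

Request:
step_arm --dp '[[-0.14, 0.11, 0], [0, 0, 0.2], [0, 0, 0.25], [0, 0, 0.25], [0, 0, 0.18], [0, 0, 0], [0, 0, 0], [0, 0, 0], [0, 0, 0], [0, 0, 0]]' --dr '[[0, 0, -0.16], [0, 0, 0], [0, 0, 0], [0, 0, 0], [0, 0, 0], [0, 0, 0], [0, 0, 0], [0, 0, 0], [0, 0, 0], [0, 0, 0]]' --grip '[0.5, 0.5, 0.5, 0.5, 0.5, 0.5, 0.5, 0.5, 0.5, 0.5]'

```text
t: 2.65
eef_pos: [0.4984, 0.2713, 0.0806]
tcp_rot: [0.001, -0.616, 0.787, -0.0]
force: [-1.3, -0.1, -0.1]
finger_gap: 0.0425
```

```bash
python3 -c "
from h import *
plan([.498,.2693,.0825],256,1)"
```

```text
pos err mm [-0.4 -2.   1.9] turn deg [-0.06  0.04  0.1 ]
dp [[0.05, 0.0, -0.05]] 
dr each [-0.01  0.01  0.02]
```

Request:
step_arm --dp '[[0.05, 0, 0], [0, 0, 0], [0, 0, 0], [0, 0, 0], [0, 0, 0], [0, 0, 0], [0, 0, 0], [0, 0, 0], [0, 0, 0], [0, 0, 0]]' --dr '[[0, 0, 0], [0, 0, 0], [0, 0, 0], [0, 0, 0], [0, 0, 0], [0, 0, 0], [0, 0, 0], [0, 0, 0], [0, 0, 0], [0, 0, 0]]' --grip '[0.5, 0.4, 0.3, 0.25, 0.15, 0.05, 0, 0, 0, 0]' --squeeze 30

```text
t: 3.48
eef_pos: [0.4985, 0.2695, 0.082]
tcp_rot: [0.002, -0.616, 0.787, -0.0]
force: [0.5, 0.0, 0.2]
finger_gap: 0.0076
```

```bash
python3 -c "
from h import *
print(manip.get_state())
plan([.498,.2693,.2],256,1)"
```

```text
{'t': 3.4833, 'qpos': array([ 0.84148271,  0.32258939, -0.42208309,  0.00106659, -0.82249043,
        0.48592345]), 'qvel': array([-0.00054336,  0.00034253, -0.00076822,  0.00144172, -0.00146111,
        0.00031323]), 'effort': array([ 8.36772379e-03, -4.90892065e+01,  2.29939932e+01,  5.42811871e+00,
        4.55110695e-02,  5.21100083e-03]), 'eef_pos': array([0.4984692 , 0.2694991 , 0.08202499]), 'tcp_rot': array([ 1.85730180e-03, -6.16322208e-01,  7.87491894e-01, -6.40358811e-05]), 'force': array([0.52698479, 0.03540868, 0.22488201]), 'torque': array([-0.0354252 ,  0.02801997,  0.01766568]), 'finger_gap': 0.007598882566503871}
pos err mm [ -0.5  -0.2 118. ] turn deg [-0.14  0.16  0.1 ]
dp [[0.0, 0.0, -2.95]] 
dr each [-0.03  0.03  0.02]
```

Gripped: the gap is 7.6 mm with TCP z at 0.082. I'll lift straight up.

Request:
step_arm --dp '[[0, 0, -0.15], [0, 0, -0.25], [0, 0, -0.35], [0, 0, -0.4], [0, 0, -0.45], [0, 0, -0.5], [0, 0, -0.5], [0, 0, -0.5], [0, 0, -0.2], [0, 0, 0]]' --dr '[[0, 0, 0], [0, 0, 0], [0, 0, 0], [0, 0, 0], [0, 0, 0], [0, 0, 0], [0, 0, 0], [0, 0, 0], [0, 0, 0], [0, 0, 0]]' --grip '[0, 0, 0, 0, 0, 0, 0, 0, 0, 0]'

```text
t: 4.32
eef_pos: [0.4968, 0.2684, 0.2247]
tcp_rot: [0.001, -0.616, 0.788, 0.0]
force: [-0.6, -0.6, -2.0]
finger_gap: 0.0071
```

```bash
python3 - <<'E'
from h import *
print(manip.get_state()["force"])
plan([.5416,.0376,.215],286.4,9)
E
```

```text
[-0.59545581 -0.61546448 -1.97487086]
pos err mm [  44.8 -230.8   -9.7] turn deg [ -0.09   0.11 -30.34]
dp [[0.59, -0.28, 0.03], [0.61, -0.24, 0.03], [0.62, -0.2, 0.03], [0.63, -0.17, 0.03], [0.64, -0.13, 0.03], [0.65, -0.09, 0.03], [0.65, -0.05, 0.03], [0.65, -0.02, 0.03], [0.65, 0.02, 0.03]] 
dr each [-0.    0.   -0.67]
```

Request:
step_arm --dp '[[0.75, -0.35, 0.03], [0.77, -0.3, 0.03], [0.78, -0.26, 0.03], [0.79, -0.21, 0.03], [0.8, -0.17, 0.03], [0.81, -0.12, 0.03], [0.81, -0.08, 0.03], [0.81, -0.03, 0.03], [0.81, 0, 0], [0, 0, 0]]' --dr '[[0, 0, -0.67], [0, 0, -0.67], [0, 0, -0.67], [0, 0, -0.67], [0, 0, -0.67], [0, 0, -0.67], [0, 0, -0.67], [0, 0, -0.67], [0, 0, -0.67], [0, 0, 0]]' --grip '[0, 0, 0, 0, 0, 0, 0, 0, 0, 0]'

```text
t: 5.15
eef_pos: [0.5548, -0.0303, 0.2056]
tcp_rot: [0.001, 0.809, -0.587, -0.004]
force: [0.7, 1.2, -1.9]
finger_gap: 0.0071
```

```bash
python3 - <<'E'
from pl import *
st,im,d,ci,W,P=shot("wrist","w2")
print(st["eef_pos"],st["qpos"],np.linalg.norm(st["qvel"]))
b=(d>0)&(abs(P[...,2])<.006);print("bench",np.median(P[b][:,2]),b.sum())
rects(P,d,[(.068,.08),(.05,.062),(.007,.02)],(.4,.75,-.3,.15))
E
```

```text
[ 0.55478017 -0.03030869  0.20564578] [ 0.29452748  0.18683592 -0.28351131 -0.00523536 -1.10703917  1.59398507] 0.12403630649498537
bench -0.0005209879797932748 156191
(0.068, 0.08) [ 197  118   33  112 2930] [0.5359 0.0546] [0.0995 0.0227] 16.4 zmed 0.0734
(0.068, 0.08) [ 410  160  128   49 2669] [ 0.6006 -0.1641] [0.0422 0.1052] 15.9 zmed 0.0752
(0.05, 0.062) [ 204  113   55  115 1516] [0.5392 0.0426] [0.1079 0.0454] 16.5 zmed 0.0563
(0.05, 0.062) [274 155  28  37 237] [ 0.5573 -0.0074] [0.0341 0.0211] 28.5 zmed 0.0536
(0.05, 0.062) [408 157  80   9 184] [ 0.6137 -0.1426] [0.0061 0.0719] 21.3 zmed 0.0557
(0.007, 0.02) [ 472    7   66   43 1206] [ 0.7379 -0.1578] [0.0644 0.0242] 90.0 zmed 0.0134
(0.007, 0.02) [  220   111   300   104 13565] [ 0.5768 -0.0841] [0.1098 0.3071] 16.5 zmed 0.0115
(0.007, 0.02) [ 322  177  179   44 4345] [ 0.561 -0.144] [0.0461 0.1995] 16.5 zmed 0.0115
```

View pics/w2.png

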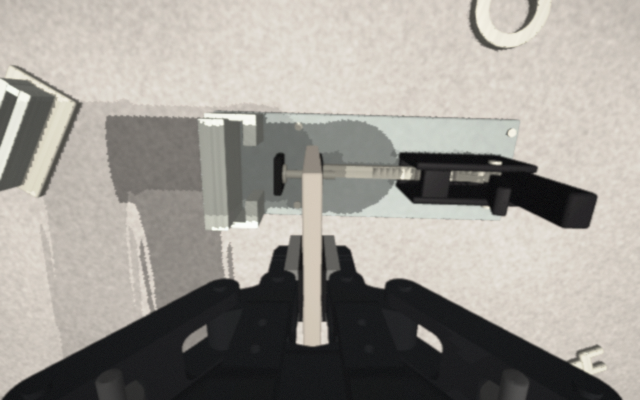

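The wrist view shows the anvil top at (200–230, 118–230), the lips at about (255, 115–228), the jaw pad at (278,173), and the plate held edge-on at (313,150–345). The arm was still moving slightly, so I'll re-measure now that it is still.

```bash
python3 - <<'E'
from pl import *
st,im,d,ci,W,P=shot("wrist","w3")
print(st["eef_pos"],np.linalg.norm(st["qvel"]))
a=np.deg2rad(106.45);ex=np.array([np.cos(a),np.sin(a)]);ey=np.array([-ex[1],ex[0]])
o=np.array([.5816,-.1005])
X=(P[...,:2]-o)@ex;Y=(P[...,:2]-o)@ey;Z=P[...,2]
def ext(m,t):
    print(t,m.sum(),"X",np.percentile(X[m],[1,50,99]).round(4),"Y",np.percentile(Y[m],[1,50,99]).round(4),"Z",np.median(Z[m]).round(4))
ok=(d>0)
ext(ok&(abs(Z-.074)<.004)&(X>.14)&(X<.2)&(abs(Y)<.07),"anvil top")
for s in(-1,1): ext(ok&(abs(Z-.057)<.004)&(X>.115)&(X<.145)&(s*Y>0.01)&(s*Y<.07),"lip %d"%s)
ext(ok&(abs(Z-.012)<.003)&(abs(X)<.2)&(abs(Y)<.07),"base")
ext(ok&(abs(Z-.012)<.006)&(X>.136)&(X<.152)&(abs(Y)<.06),"slot floor")
ext(ok&(Z>.03)&(Z<.075)&(X>.07)&(X<.125)&(abs(Y)<.02),"jaw head")
ext(ok&(Z>.142)&(Z<.15)&(X<-.05)&(abs(Y)<.04),"handle")
rects(P,d,[(.068,.08),(.007,.02)],(.4,.75,-.3,.15))
# held plate in tool frame
T=rot(st["tcp_rot"]);Q=(P-st["eef_pos"])@T
m=ok&(abs(Q[...,0])<.012)&(Q[...,2]>-.04)&(Q[...,2]<.09)&(abs(Q[...,1])<.06)
for z0 in(-.025,0,.03,.06):
    k=m&(abs(Q[...,2]-z0)<.008)
    if k.sum()>10: print("plate tool z",z0,k.sum(),"x",np.percentile(Q[k][:,0],[2,50,98]).round(4),"y",np.percentile(Q[k][:,1],[1,99]).round(4))
plan([.5408,.038,.2],286.45,4)
E
```

```text
[ 0.55420226 -0.02885192  0.20530084] 0.10150496184112794
anvil top 2856 X [0.1507 0.1612 0.1724] Y [-0.0489 -0.0036  0.0483] Z 0.0734
lip -1 491 X [0.1267 0.1331 0.1441] Y [-0.0537 -0.0418 -0.0265] Z 0.0565
lip 1 404 X [0.1267 0.1332 0.1444] Y [0.0262 0.0405 0.0532] Z 0.0563
base 17604 X [-0.1308  0.0214  0.1499] Y [-0.0543 -0.0202  0.0535] Z 0.0115
slot floor 919 X [0.1362 0.1463 0.1511] Y [-0.0542  0.0028  0.047 ] Z 0.0116
jaw head 604 X [0.087  0.1038 0.1101] Y [-0.0179 -0.0014  0.0166] Z 0.0641
handle 1093 X [-0.113  -0.1025 -0.0938] Y [-0.0126 -0.0007  0.0122] Z 0.1442
(0.068, 0.08) [ 199  118   33  113 2932] [0.5354 0.0546] [0.1005 0.0229] 16.6 zmed 0.0734
(0.068, 0.08) [ 412  160  128   48 2680] [ 0.6003 -0.164 ] [0.0422 0.1047] 16.5 zmed 0.0752
(0.007, 0.02) [ 473    7   67   41 1213] [ 0.7379 -0.158 ] [0.0241 0.0649] 0.0 zmed 0.0134
(0.007, 0.02) [  214   111   308   104 13530] [ 0.5755 -0.0805] [0.1102 0.3146] 16.5 zmed 0.0115
(0.007, 0.02) [ 322  177  181   43 4402] [ 0.5601 -0.1435] [0.0449 0.2006] 16.5 zmed 0.0115
plate tool z -0.025 4021 x [-0.0091  0.0002  0.0093] y [-0.0437  0.0334]
plate tool z 0 213 x [-0.0111  0.0002  0.0104] y [-0.044  -0.0064]
plate tool z 0.03 59 x [-0.0032  0.0007  0.004 ] y [-0.0439 -0.0429]
plate tool z 0.06 36 x [-0.0031  0.0004  0.004 ] y [-0.0439 -0.0429]
pos err mm [-13.4  65.5  -5.6] turn deg [0.37 0.32 1.38]
dp [[-0.42, -0.05, 0.04], [-0.42, -0.04, 0.04], [-0.42, -0.04, 0.04], [-0.42, -0.04, 0.04]] 
dr each [0.02 0.02 0.07]
```

Request:
step_arm --dp '[[-0.4, -0.05, 0.04], [-0.42, -0.05, 0.1], [-0.42, -0.04, 0.2], [-0.42, -0.04, 0.2], [0, 0, 0.2], [0, 0, 0], [0, 0, 0], [0, 0, 0], [0, 0, 0], [0, 0, 0]]' --dr '[[0.02, 0.02, 0.07], [0.02, 0.02, 0.07], [0.02, 0.02, 0.07], [0.02, 0.02, 0.07], [0, 0, 0], [0, 0, 0], [0, 0, 0], [0, 0, 0], [0, 0, 0], [0, 0, 0]]' --grip '[0, 0, 0, 0, 0, 0, 0, 0, 0, 0]'

```text
t: 6.08
eef_pos: [0.5381, 0.0447, 0.1723]
tcp_rot: [0.001, 0.8, -0.6, -0.001]
force: [-0.0, -0.2, -1.3]
finger_gap: 0.0075
```

```bash
python3 - <<'E'
from h import *
print(manip.get_state()["qvel"])
plan([.5413,.0388,.165],286.5,1)
E
```

```text
[-0.0036115  -0.0006911   0.00747134  0.00240005 -0.00323469  0.0025714 ]
pos err mm [ 3.2 -5.9 -7.3] turn deg [ 0.16 -0.03 -0.23]
dp [[0.16, -0.03, 0.18]] 
dr each [ 0.03 -0.01 -0.05]
```

Request:
step_arm --dp '[[0.08, -0.02, 0.09], [0.08, -0.01, 0.09], [0, 0, 0], [0, 0, 0], [0, 0, 0], [0, 0, 0], [0, 0, 0], [0, 0, 0], [0, 0, 0], [0, 0, 0]]' --dr '[[0.03, 0, -0.05], [0, 0, 0], [0, 0, 0], [0, 0, 0], [0, 0, 0], [0, 0, 0], [0, 0, 0], [0, 0, 0], [0, 0, 0], [0, 0, 0]]' --grip '[0, 0, 0, 0, 0, 0, 0, 0, 0, 0]'

```text
t: 6.92
eef_pos: [0.5423, 0.0367, 0.1653]
tcp_rot: [-0.001, 0.801, -0.599, 0.001]
force: [0.2, 0.4, -1.7]
finger_gap: 0.0072
```

```bash
python3 - <<'E'
from h import *
st,im,d,ci,W,P=shot("wrist","w4")
plan([.5413,.0388,.165],286.5,1)
a=np.deg2rad(106.45);ex=np.array([np.cos(a),np.sin(a)]);ey=np.array([-ex[1],ex[0]])
o=np.array([.5816,-.1005]);X=(P[...,:2]-o)@ex;Y=(P[...,:2]-o)@ey;Z=P[...,2]
T=rot(st["tcp_rot"]);Q=(P-st["eef_pos"])@T
def ext(m,t):
    print(t,m.sum(),"X",np.percentile(X[m],[1,50,99]).round(4),"Y",np.percentile(Y[m],[1,50,99]).round(4),"Z",np.percentile(Z[m],[1,50,99]).round(4))
ok=d>0
ext(ok&(abs(Z-.074)<.004)&(X>.14)&(X<.2)&(abs(Y)<.07),"anvil top")
ext(ok&(abs(Z-.057)<.004)&(X>.115)&(X<.145)&(abs(Y)<.07),"lips")
ext(ok&(Z>.142)&(Z<.15)&(X<-.05)&(abs(Y)<.04),"handle")
for z0 in(.1,.13,.15): ext(ok&(abs(Q[...,0])<.01)&(abs(Z-z0)<.006)&(Y<-.03)&(Y>-.06),"plate edge z%.2f"%z0)
cv2.imwrite("pics/w4c.png",cv2.resize(im[80:380,160:480,::-1],None,fx=2,fy=2))
E
```

```text
pos err mm [-0.9  2.1 -0.3] turn deg [-0.1  -0.03 -0.12]
dp [[-0.06, 0.01, 0.01]] 
dr each [-0.02 -0.01 -0.02]
anvil top 3079 X [0.1509 0.1621 0.1725] Y [-0.0492 -0.0121  0.0343] Z [0.0718 0.0735 0.075 ]
lips 661 X [0.1269 0.1325 0.1445] Y [-0.0537 -0.0415  0.0334] Z [0.0549 0.0565 0.0581]Traceback (most recent call last):
  File "<stdin>", line 12, in <module>
  File "<stdin>", line 8, in ext
    return _quantile_unchecked(
        a, q, axis, out, overwrite_input, method, keepdims, weights)
    return _ureduce(a,
                    func=_quantile_ureduce_func,
    ...<5 lines>...
                    overwrite_input=overwrite_input,
                    method=method)
    r = func(a, **kwargs)
    result = _quantile(arr,
                       quantiles=q,
    ...<2 lines>...
                       out=out,
                       weights=wgt)
    slices_having_nans = np.isnan(arr[-1, ...])
                                  ~~~^^^^^^^^^
IndexError: index -1 is out of bounds for axis 0 with size 0
```

```bash
python3 - <<'E'
from h import *
f=np.load("pics/w4.npz");P=f["P"];d=f["d"];st=manip.get_state()
a=np.deg2rad(106.45);ex=np.array([np.cos(a),np.sin(a)]);ey=np.array([-ex[1],ex[0]])
o=np.array([.5816,-.1005]);X=(P[...,:2]-o)@ex;Y=(P[...,:2]-o)@ey;Z=P[...,2]
for lo,hi in((.094,.105),(.11,.14),(.14,.16),(.175,.2)):
    m=(d>0)&(Z>lo)&(Z<hi)&(X>.12)&(X<.165)&(abs(Y)<.06)
    if m.sum()>5: print(lo,m.sum(),"X",np.percentile(X[m],[1,50,99]).round(4),"Y",np.percentile(Y[m],[1,50,99]).round(4))
print("tcp X,Y",(st["eef_pos"][:2]-o)@ex,(st["eef_pos"][:2]-o)@ey)
cv2.imwrite("pics/w4c.png",cv2.resize(f["im"][80:380,160:480,::-1],None,fx=2,fy=2))
plan([.5413,.0388,.165],286.5,1)
E
```

```text
0.094 23 X [0.1387 0.1426 0.1459] Y [-0.0451 -0.045  -0.0447]
0.11 98 X [0.1385 0.1425 0.1462] Y [-0.0451 -0.0449 -0.044 ]
0.14 97 X [0.1384 0.142  0.146 ] Y [-0.0451 -0.0449 -0.0441]
0.175 4938 X [0.126  0.1425 0.1586] Y [-0.0449 -0.0113  0.0318]
tcp X,Y 0.14275244088470285 -0.0010982653901208742
pos err mm [-0.9  2.1 -0.3] turn deg [-0.1  -0.03 -0.12]
dp [[-0.06, 0.01, 0.01]] 
dr each [-0.02 -0.01 -0.02]
```

View pics/w4c.png

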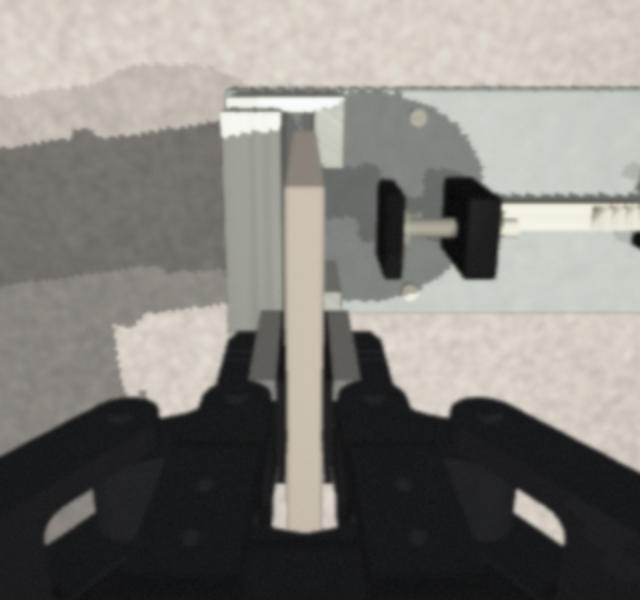

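The crop shows the plate edge at (305,185) above the slot, 2–3 mm towards the jaw side, with the slot between the anvil (280) and the lips (320). In Y it is centred. I'll shift 2.4 mm towards the anvil.

Request:
step_arm --dp '[[-0.03, 0.0, 0.05], [-0.03, 0.0, 0.05], [0, 0, 0.05], [0, 0, 0.0], [0, 0, 0], [0, 0, 0], [0, 0, 0], [0, 0, 0], [0, 0, 0], [0, 0, 0]]' --dr '[[-0.02, 0, -0.02], [0, 0, 0], [0, 0, 0], [0, 0, 0], [0, 0, 0], [0, 0, 0], [0, 0, 0], [0, 0, 0], [0, 0, 0], [0, 0, 0]]' --grip '[0, 0, 0, 0, 0, 0, 0, 0, 0, 0]'

```text
t: 7.8
eef_pos: [0.5414, 0.0395, 0.1585]
tcp_rot: [0.0, 0.801, -0.598, 0.0]
force: [-0.2, 0.6, -2.0]
finger_gap: 0.0073
```

```bash
cat > chk.py <<'E'
from h import *
st,im,d,ci,W,P=shot("wrist","chk")
a=np.deg2rad(106.45);ex=np.array([np.cos(a),np.sin(a)]);ey=np.array([-ex[1],ex[0]])
o=np.array([.5816,-.1005]);X=(P[...,:2]-o)@ex;Y=(P[...,:2]-o)@ey;Z=P[...,2]
ok=(d>0)
t=st["eef_pos"]
m=ok&(Z>t[2]-.06)&(Z<t[2]-.01)&(Z>.09)&(X>.12)&(X<.165)&(abs(Y)<.06)&(Y<-.03)
if m.sum()>5: print("plate",m.sum(),"X",np.percentile(X[m],[1,50,99]).round(4),"Y",np.percentile(Y[m],[1,50,99]).round(4))
m=ok&(abs(Z-.074)<.004)&(X>.14)&(X<.2)&(Y<-.02)&(Y>-.06)
if m.sum()>5: print("anvil",m.sum(),"X",np.percentile(X[m],[1,50,99]).round(4))
m=ok&(abs(Z-.057)<.003)&(X>.12)&(X<.1405)&(Y<-.02)&(Y>-.06)
if m.sum()>5: print("lip",m.sum(),"X",np.percentile(X[m],[1,50,99]).round(4))
print("tcp X,Y",(t[:2]-o)@ex,(t[:2]-o)@ey,t[2],st["force"])
plan([.5413,.0388,.165],286.5,1)
E
python3 chk.py
```

```text
plate 173 X [0.1415 0.1451 0.1492] Y [-0.0451 -0.0449 -0.0439]
anvil 1251 X [0.1513 0.162  0.1726]
lip 608 X [0.127  0.1329 0.1404]
tcp X,Y 0.14565939021938074 -0.0011390471511686234 0.15854973927775093 [-0.2333461   0.59475457 -2.02564765]
pos err mm [-0.2 -0.7  6.4] turn deg [ 0.01 -0.03  0.02]
dp [[0.02, 0.01, -0.16]] 
dr each [ 0.   -0.01  0.  ]
```

Plate is centred at X 0.145, with an anvil gap of about 2 mm. I'll lower it.

Request:
step_arm --dp '[[0, 0, 0.15], [0, 0, 0.2], [0, 0, 0.2], [0, 0, 0.2], [0, 0, 0.2], [0, 0, 0.15], [0, 0, 0], [0, 0, 0], [0, 0, 0], [0, 0, 0]]' --dr '[[0, 0, 0], [0, 0, 0], [0, 0, 0], [0, 0, 0], [0, 0, 0], [0, 0, 0], [0, 0, 0], [0, 0, 0], [0, 0, 0], [0, 0, 0]]' --grip '[0, 0, 0, 0, 0, 0, 0, 0, 0, 0]'

```text
t: 8.68
eef_pos: [0.5406, 0.0391, 0.1082]
tcp_rot: [0.002, 0.801, -0.598, -0.001]
force: [0.1, -0.4, -1.9]
finger_gap: 0.0072
```

```bash
python3 chk.py
```

```text
plate 39 X [0.1414 0.1449 0.1488] Y [-0.0441 -0.0439 -0.0436]
anvil 2102 X [0.147  0.1615 0.1723]
lip 937 X [0.1269 0.1331 0.1398]
tcp X,Y 0.14547205566508764 -0.0001919556503709799 0.10816017178066725 [ 0.05509064 -0.42387325 -1.93192454]
pos err mm [ 0.7 -0.3 56.7] turn deg [ 0.17 -0.05  0.01]
dp [[0.01, -0.01, -1.42]] 
dr each [ 0.03 -0.01  0.  ]
```

Request:
step_arm --dp '[[0, -0.02, 0.1], [0, 0, 0.12], [0, 0, 0.12], [0, 0, 0.1], [0, 0, 0.06], [0, 0, 0.0], [0, 0, 0], [0, 0, 0], [0, 0, 0], [0, 0, 0]]' --dr '[[0.03, 0, 0], [0, 0, 0], [0, 0, 0], [0, 0, 0], [0, 0, 0], [0, 0, 0], [0, 0, 0], [0, 0, 0], [0, 0, 0], [0, 0, 0]]' --grip '[0, 0, 0, 0, 0, 0, 0, 0, 0, 0]'

```text
t: 9.57
eef_pos: [0.5422, 0.0396, 0.0871]
tcp_rot: [-0.001, 0.801, -0.598, 0.001]
force: [-0.1, -0.1, -2.1]
finger_gap: 0.0075
```

```bash
python3 chk.py
```

```text
anvil 2621 X [0.1473 0.1614 0.1724]
lip 1142 X [0.127  0.1331 0.1398]
tcp X,Y 0.14550400142876385 -0.001839001899416881 0.08706758251156656 [-0.13191386 -0.12713822 -2.11768626]
pos err mm [-0.9 -0.8 77.9] turn deg [-0.12 -0.04  0.02]
dp [[0.01, 0.02, -1.95]] 
dr each [-0.02 -0.01  0.  ]
```

Request:
step_arm --dp '[[0, 0.02, 0.02], [0, 0, 0.02], [0, 0, 0.02], [0, 0, 0.01], [0, 0, 0], [0, 0, 0], [0, 0, 0], [0, 0, 0], [0, 0, 0], [0, 0, 0]]' --dr '[[0, 0, 0], [0, 0, 0], [0, 0, 0], [0, 0, 0], [0, 0, 0], [0, 0, 0], [0, 0, 0], [0, 0, 0], [0, 0, 0], [0, 0, 0]]' --grip '[0, 0, 0, 0, 0, 0, 0, 0, 0, 0]'

```text
t: 10.45
eef_pos: [0.5416, 0.0394, 0.0845]
tcp_rot: [-0.001, 0.801, -0.598, 0.001]
force: [1.3, 0.3, -1.4]
finger_gap: 0.0075
```

Request:
step_arm --dp '[[0, 0, 0.01], [0, 0, 0.01], [0, 0, 0.01], [0, 0, 0.0], [0, 0, 0], [0, 0, 0], [0, 0, 0], [0, 0, 0], [0, 0, 0], [0, 0, 0]]' --dr '[[0, 0, 0], [0, 0, 0], [0, 0, 0], [0, 0, 0], [0, 0, 0], [0, 0, 0], [0, 0, 0], [0, 0, 0], [0, 0, 0], [0, 0, 0]]' --grip '[0, 0, 0, 0, 0, 0, 0, 0, 0, 0]'

```text
t: 11.28
eef_pos: [0.542, 0.0395, 0.084]
tcp_rot: [-0.001, 0.801, -0.598, 0.001]
force: [-0.1, 0.5, 0.4]
finger_gap: 0.0073
```

Floor contact: the force rose from -2 to +0.4 N and z is 0.084, as expected. I'll release and rise.

Request:
step_arm --dp '[[0, 0, 0], [0, 0, 0], [0, 0, 0], [0, 0, 0], [0, 0, -0.1], [0, 0, -0.3], [0, 0, -0.6], [0, 0, -0.8], [0, 0, -0.8], [0, 0, -0.8]]' --dr '[[0, 0, 0], [0, 0, 0], [0, 0, 0], [0, 0, 0], [0, 0, 0], [0, 0, 0], [0, 0, 0], [0, 0, 0], [0, 0, 0], [0, 0, 0]]' --grip '[0.1, 0.2, 0.3, 0.4, 0.4, 0.4, 0.5, 0.6, 0.8, 1]'

```text
t: 12.12
eef_pos: [0.5374, 0.038, 0.2186]
tcp_rot: [0.005, 0.801, -0.598, -0.003]
force: [1.2, 0.0, -0.6]
finger_gap: 0.0736
```

```bash
python3 - <<'E'
from h import *
st,im,d,ci,W,P=shot("wrist","w6")
a=np.deg2rad(106.45);ex=np.array([np.cos(a),np.sin(a)]);ey=np.array([-ex[1],ex[0]])
o=np.array([.5816,-.1005]);X=(P[...,:2]-o)@ex;Y=(P[...,:2]-o)@ey;Z=P[...,2]
m=(d>0)&(Z>.085)&(Z<.13)&(X>.12)&(X<.17)&(abs(Y)<.06)
print("plate",m.sum(),"X",np.percentile(X[m],[1,50,99]).round(4),"Y",np.percentile(Y[m],[1,50,99]).round(4),"Z",np.percentile(Z[m],[1,50,99]).round(4),st["eef_pos"])
m=(d>0)&(Z>.03)&(Z<.08)&(X>.07)&(X<.13)&(abs(Y)<.02);print("pad front X",np.percentile(X[m],[99]))
s=-.096*ex+o
print("squeeze",s)
plan([*s,.205],286.45,8)
E
```

```text
plate 1044 X [0.1411 0.1452 0.1486] Y [-0.0456 -0.0059  0.0429] Z [0.0971 0.1064 0.1081] [0.5373806  0.03796821 0.21857139]
pad front X [0.11092583]
squeeze [ 0.60878514 -0.19257045]
pos err mm [  67.9 -231.   -21. ] turn deg [ 0.04 -0.18  0.11]
dp [[0.75, 0.0, 0.07], [0.75, 0.0, 0.07], [0.75, 0.0, 0.07], [0.75, 0.0, 0.07], [0.75, 0.0, 0.07], [0.75, 0.0, 0.07], [0.75, 0.0, 0.07], [0.75, 0.0, 0.07]] 
dr each [ 0. -0.  0.]
```

Plate seated: its top is at 0.107, X runs 0.141–0.149 and it is centred in Y. Pad front is at X 0.111, about 32 mm short of the pressed plate face. Next I'll go over the handle.

Request:
step_arm --dp '[[0.6, 0, 0], [0.75, 0, 0.0], [0.75, 0, 0.05], [0.75, 0, 0.05], [0.75, 0, 0.05], [0.75, 0, 0.1], [0.75, 0, 0.1], [0.5, 0, 0.1], [0.2, 0, 0], [0, 0, 0]]' --dr '[[0, 0, 0], [0, 0, 0], [0, 0, 0], [0, 0, 0], [0, 0, 0], [0, 0, 0], [0, 0, 0], [0, 0, 0], [0, 0, 0], [0, 0, 0]]' --grip '[1, 1, 1, 1, 1, 1, 1, 1, 1, 1]'

```text
t: 13.0
eef_pos: [0.614, -0.1924, 0.2172]
tcp_rot: [-0.005, 0.803, -0.596, 0.007]
force: [-0.8, 0.0, -0.1]
finger_gap: 0.0855
```

```bash
python3 - <<'E'
from h import *
st,im,d,ci,W,P=shot("wrist","w7")
a=np.deg2rad(106.45);ex=np.array([np.cos(a),np.sin(a)]);ey=np.array([-ex[1],ex[0]])
o=np.array([.5816,-.1005]);X=(P[...,:2]-o)@ex;Y=(P[...,:2]-o)@ey;Z=P[...,2]
def ext(m,t):
    if m.sum()>5: print(t,m.sum(),"X",np.percentile(X[m],[1,50,99]).round(4),"Y",np.percentile(Y[m],[1,50,99]).round(4),"Z",np.percentile(Z[m],[1,50,99]).round(4))
ok=d>0
ext(ok&(abs(Z-.145)<.006)&(X<-.085)&(X>-.14)&(abs(Y)<.04),"handle")
ext(ok&(Z>.11)&(Z<.14)&(X>-.088)&(X<-.04)&(abs(Y)<.02),"trigger tip")
ext(ok&(Z>.085)&(Z<.13)&(X>.12)&(X<.17)&(abs(Y)<.06),"plate")
ext(ok&(Z>.035)&(Z<.08)&(X>.10)&(X<.13)&(abs(Y)<.02),"pad")
t=st["eef_pos"];print("tcp",(t[:2]-o)@ex,(t[:2]-o)@ey,t[2],st["qvel"].round(3),st["qpos"].round(2),st["finger_gap"])
plan([*(o-.091*ex),.14],286.45,1)
E
```

```text
handle 945 X [-0.114  -0.1041 -0.0948] Y [-0.0128 -0.0013  0.0117] Z [0.1404 0.1442 0.1458]
trigger tip 634 X [-0.0735 -0.0663 -0.0577] Y [-0.0109 -0.0014  0.0104] Z [0.1106 0.1243 0.1283]
plate 3281 X [0.1398 0.1414 0.1486] Y [-0.0451 -0.0037  0.0429] Z [0.0853 0.1007 0.1076]
pad 844 X [0.1001 0.1032 0.11  ] Y [-0.0179 -0.0028  0.0172] Z [0.036  0.0595 0.0665]
tcp -0.09731865457079418 -0.005061727933748237 0.21719540984747085 [-0.012  0.011 -0.007 -0.008  0.005 -0.007] [-0.    0.31 -0.1  -0.   -1.15  1.87] 0.08547578613915273
pos err mm [ -6.3   3.9 -77. ] turn deg [-0.93 -0.22  0.42]
dp [[-0.15, 0.15, 1.92]] 
dr each [-0.19 -0.04  0.08]
```

View pics/w7.png

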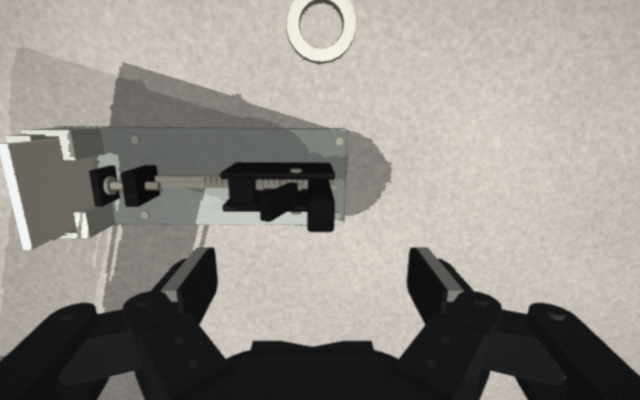

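Wrist view shows the handle top at (320,215), the trigger at (280,200), the pad at (103,187) and the upright plate at (15–70, 140–245). The span between the fingers is clear, so I'll correct sideways and come down.

Request:
step_arm --dp '[[-0.08, 0.08, 0.1], [-0.08, 0.06, 0.3], [0, 0, 0.4], [0, 0, 0.4], [0, 0, 0.3], [0, 0, 0.1], [0, 0, 0], [0, 0, 0], [0, 0, 0], [0, 0, 0]]' --dr '[[-0.1, -0.02, 0.04], [-0.1, -0.02, 0.04], [0, 0, 0], [0, 0, 0], [0, 0, 0], [0, 0, 0], [0, 0, 0], [0, 0, 0], [0, 0, 0], [0, 0, 0]]' --grip '[1, 1, 1, 1, 1, 1, 1, 1, 1, 1]'

```text
t: 13.88
eef_pos: [0.6038, -0.1771, 0.1502]
tcp_rot: [0.001, 0.803, -0.596, -0.001]
force: [1.1, -0.6, 0.6]
finger_gap: 0.0856
```

```bash
cat > q.py <<'E'
from h import *
import sys
st,im,d,ci,W,P=shot("wrist","q")
a=np.deg2rad(106.45);ex=np.array([np.cos(a),np.sin(a)]);ey=np.array([-ex[1],ex[0]])
o=np.array([.5816,-.1005]);X=(P[...,:2]-o)@ex;Y=(P[...,:2]-o)@ey;Z=P[...,2]
def ext(m,t):
    if m.sum()>5: print(t,m.sum(),"X",np.percentile(X[m],[1,50,99]).round(4),"Z",np.percentile(Z[m],[1,50,99]).round(4))
    else: print(t,"none")
ok=d>0
ext(ok&(Z>.085)&(Z<.13)&(X>.12)&(X<.17)&(abs(Y)<.04),"plate")
ext(ok&(Z>.055)&(Z<.07)&(X>.055)&(X<.135)&(abs(Y)<.016),"head+pad")
for n in("top","scene"):
    im2,d2=manip.capture(n);c2,W2=wfc(n);P2=cloud(d2,c2,W2)
    X2=(P2[...,:2]-o)@ex;Y2=(P2[...,:2]-o)@ey;Z2=P2[...,2]
    m=(d2>0)&(Z2>.05)&(Z2<.075)&(X2>.05)&(X2<.137)&(abs(Y2)<.02)
    if m.sum()>3: h=np.histogram(X2[m],bins=np.arange(.05,.14,.003))[0]; print(n,m.sum(),np.percentile(X2[m],[2,98]).round(4),h)
    np.savez("pics/q_%s.npz"%n,im=im2,d=d2,P=P2)
t=st["eef_pos"];print("tcp",((t[:2]-o)@ex).round(4),((t[:2]-o)@ey).round(4),t[2].round(4),st["force"].round(1),"gap",st["finger_gap"].round(4),"t",st["t"])
x,z=float(sys.argv[1]),float(sys.argv[2])
plan([*(o+x*ex-.0005*ey),z],286.45,1)
E
python3 q.py -.091 .106
```

```text
plate 10 X [0.1392 0.1402 0.1417] Z [0.085  0.0855 0.0861]
head+pad 2098 X [0.0652 0.0759 0.1096] Z [0.0552 0.0652 0.0696]
top 115 [0.0544 0.1009] [ 1  4  3  4  8 15 18 16 15  8  3  2  4  3  3  2  3  3  0  0  0  0  0  0
  0  0  0  0  0  0]
scene 124 [0.0605 0.1106] [ 0  0  2  2  3  8 12 14 15 11  3  2  1  2  1  2  6  4 16 14  6  0  0  0
  0  0  0  0  0  0]Traceback (most recent call last):
  File "q.py", line 18, in <module>
    t=st["eef_pos"];print("tcp",((t[:2]-o)@ex).round(4),((t[:2]-o)@ey).round(4),t[2].round(4),st["force"].round(1),"gap",st["finger_gap"].round(4),"t",st["t"])
                                                                                                                         ^^^^^^^^^^^^^^^^^^^^^^
AttributeError: 'float' object has no attribute 'round'
```

```bash
sed -i 's/st\["finger_gap"\].round(4)/round(st["finger_gap"],4)/; s/,"t",st\["t"\])/,"t",st["t"],st["qpos"].round(2))/' q.py
python3 - <<'E'
s=open('q.py').read()
s=s.replace('for n in("top"','''m=ok&(Z>.055)&(Z<.068)&(X>.055)&(X<.145)&(abs(Y)<.012)
print("wrist hist3mm from .056",np.histogram(X[m],bins=np.arange(.056,.146,.003))[0])
for n in("top"''')
open('q.py','w').write(s)
E
python3 q.py -.091 .106
```

```text
plate 6 X [0.1392 0.1402 0.1413] Z [0.0852 0.0855 0.0866]
head+pad 2104 X [0.0652 0.0763 0.1096] Z [0.0553 0.0654 0.0697]
wrist hist3mm from .056 [  0   0   7 360  30  36  36  33   0   0   0   0   0   0  73 368 144 109
   8   0   0   0   0   0   0   0   0  17 501]
top 111 [0.0544 0.0941] [ 1  4  3  4  8 15 18 16 15  8  3  4  4  3  3  2  0  0  0  0  0  0  0  0
  0  0  0  0  0  0]
scene 131 [0.0619 0.1105] [ 0  0  1  3  1 10 14 12 14 17  3  2  2  2  3  3  4  6 17 12  5  0  0  0
  0  0  0  0  0  0]
tcp -0.08 0.0004 0.1502 [-0.5  0.1 -0.4] gap 0.0853 t 14.0333 [ 0.02  0.35 -0.2  -0.   -1.03  1.84]
pos err mm [  4.3 -10.1 -43.8] turn deg [0.14 0.05 0.39]
dp [[0.27, -0.03, 1.1]] 
dr each [0.03 0.01 0.08]
```

Request:
step_arm --dp '[[0.13, -0.02, 0], [0.13, 0, 0], [0, 0, 0.2], [0, 0, 0.25], [0, 0, 0.25], [0, 0, 0.2], [0, 0, 0.1], [0, 0, 0], [0, 0, 0], [0, 0, 0]]' --dr '[[0.03, 0, 0.08], [0, 0, 0], [0, 0, 0], [0, 0, 0], [0, 0, 0], [0, 0, 0], [0, 0, 0], [0, 0, 0], [0, 0, 0], [0, 0, 0]]' --grip '[1, 1, 1, 1, 1, 1, 1, 1, 1, 1]'

```text
t: 15.02
eef_pos: [0.6065, -0.1889, 0.1034]
tcp_rot: [0.0, 0.8, -0.6, -0.002]
force: [-0.2, 0.2, -0.1]
finger_gap: 0.0853
```

```bash
python3 q.py -.096 .106
```

```text
plate none
head+pad 2316 X [0.0648 0.0684 0.1033] Z [0.0552 0.067  0.0697]
wrist hist3mm from .056 [  0   0  52 688  50  42  49  41   1   0   0   0   0   2 128 107   0   0
   0   0   0   0   0   0   0   0   0   0   0]
top 46 [0.0591 0.0746] [ 0  0  1  3  7 14 12  7  2  0  0  0  0  0  0  0  0  0  0  0  0  0  0  0
  0  0  0  0  0  0]
scene 132 [0.0609 0.1108] [ 0  0  2  2  3  8 13 14 14 15  2  3  3  2  3  3  4  6 17 13  5  0  0  0
  0  0  0  0  0  0]
tcp -0.0919 0.0012 0.1034 [-0.2  0.2 -0.1] gap 0.0853 t 15.0167 [ 0.    0.4  -0.24 -0.   -0.94  1.85]
pos err mm [ 2.4 -3.4  2. ] turn deg [ 0.09  0.1  -0.13]
dp [[0.1, -0.03, -0.05]] 
dr each [ 0.02  0.02 -0.03]
```

Request:
step_arm --dp '[[0.1, -0.03, -0.03], [0, 0, 0], [0, 0, 0], [0, 0, 0], [0, 0, 0], [0, 0, 0], [0, 0, 0], [0, 0, 0], [0, 0, 0], [0, 0, 0]]' --dr '[[0, 0, 0], [0, 0, 0], [0, 0, 0], [0, 0, 0], [0, 0, 0], [0, 0, 0], [0, 0, 0], [0, 0, 0], [0, 0, 0], [0, 0, 0]]' --grip '[1, 1, 0.8, 0.6, 0.4, 0.3, 0.2, 0.2, 0.2, 0.2]' --squeeze 30

```text
t: 16.0
eef_pos: [0.6106, -0.1921, 0.1088]
tcp_rot: [-0.002, 0.8, -0.6, 0.0]
force: [1.0, -1.6, -0.8]
finger_gap: 0.0352
```

```bash
python3 q.py -.096 .104
```

```text
plate none
head+pad 1966 X [0.0764 0.0787 0.0904] Z [0.0554 0.0675 0.0697]
wrist hist3mm from .056 [  0   0   0   0   0   0 148 591  43  43  32  31   0   0   0   0   0   0
   0   0   0   0   0   0   0   0   0   0   0]
scene 125 [0.0702 0.1218] [ 0  0  0  0  0  2  2  1  2 15 13 11 13 12  2  1  4  2  1  1  4 13 11 12
  3  0  0  0  0  0]
tcp -0.096 -0.0019 0.1088 [ 1.  -1.6 -0.8] gap 0.0352 t 16.0 [-0.    0.4  -0.22 -0.   -0.95  1.86]
pos err mm [-1.4 -0.4 -4.8] turn deg [-0.19  0.09 -0.14]
dp [[0.0, 0.04, 0.12]] 
dr each [-0.04  0.02 -0.03]
```

Request:
step_arm --dp '[[0, 0, 0], [0, 0, 0], [0, 0, 0], [0, 0, 0], [0, 0, 0], [0, 0.03, 0.08], [0, 0, 0], [0, 0, 0], [0, 0, 0], [0, 0, 0]]' --dr '[[0, 0, 0], [0, 0, 0], [0, 0, 0], [0, 0, 0], [0, 0, 0], [0, 0, 0], [0, 0, 0], [0, 0, 0], [0, 0, 0], [0, 0, 0]]' --grip '[0.6, 0.8, 0.9, 0.95, 0.95, 0.95, 0.95, 0.95, 0.95, 0.95]'

```text
t: 16.98
eef_pos: [0.6095, -0.1927, 0.1057]
tcp_rot: [-0.002, 0.8, -0.599, 0.001]
force: [1.8, -0.2, 0.3]
finger_gap: 0.081
```

```bash
python3 q.py -.096 .104
```

```text
plate none
head+pad 1967 X [0.0761 0.0782 0.0899] Z [0.0553 0.0674 0.0696]
wrist hist3mm from .056 [  0   0   0   0   0   0 243 536  37  37  34  21   0   0   0   0   0   0
   0   0   0   0   0   0   0   0   0   0   0]
scene 121 [0.0714 0.1214] [ 0  0  0  0  0  1  2  1  2 14 13 12 13 11  0  3  3  1  0  1  4 12 14 12
  2  0  0  0  0  0]
tcp -0.0963 -0.0007 0.1057 [ 1.8 -0.2  0.3] gap 0.081 t 16.9833 [-0.    0.4  -0.23 -0.   -0.94  1.86]
pos err mm [-0.3  0.2 -1.7] turn deg [-0.2   0.03 -0.11]
dp [[-0.01, 0.01, 0.04]] 
dr each [-0.04  0.01 -0.02]
```

Request:
step_arm --dp '[[0, 0, 0], [0, 0, 0], [0, 0, 0], [0, 0, 0], [0, 0, 0], [0, 0, 0], [0, 0, 0], [0, 0, 0], [0, 0, 0], [0, 0, 0]]' --dr '[[0, 0, 0], [0, 0, 0], [0, 0, 0], [0, 0, 0], [0, 0, 0], [0, 0, 0], [0, 0, 0], [0, 0, 0], [0, 0, 0], [0, 0, 0]]' --grip '[0.8, 0.6, 0.4, 0.3, 0.2, 0.2, 0.2, 0.2, 0.2, 0.2]'

```text
t: 17.97
eef_pos: [0.61, -0.1923, 0.1073]
tcp_rot: [-0.002, 0.8, -0.599, 0.001]
force: [0.5, -0.6, -0.0]
finger_gap: 0.035
```

```bash
python3 q.py -.096 .104
```

```text
plate none
head+pad 1218 X [0.0881 0.0897 0.0947] Z [0.0551 0.0632 0.0693]
wrist hist3mm from .056 [  0   0   0   0   0   0   0   0   1   0 119 676  18   2   0   0   0   0
   0   0   0   0   0   0   0   0   0   0   0]
scene 126 [0.0812 0.1347] [ 0  0  0  0  0  0  0  0  0  2  3  3  1 16 10 12 12 12  3  1  2  2  2  1
  1 14 10 12  7  0]
tcp -0.096 -0.0012 0.1073 [ 0.5 -0.6 -0. ] gap 0.035 t 17.9667 [-0.    0.4  -0.23 -0.   -0.94  1.86]
pos err mm [-0.7 -0.1 -3.3] turn deg [-0.28  0.04 -0.1 ]
dp [[0.0, 0.02, 0.08]] 
dr each [-0.06  0.01 -0.02]
```

Request:
step_arm --dp '[[0, 0, 0], [0, 0, 0], [0, 0, 0], [0, 0, 0], [0, 0, 0], [0, 0.02, 0.06], [0, 0, 0], [0, 0, 0], [0, 0, 0], [0, 0, 0]]' --dr '[[0, 0, 0], [0, 0, 0], [0, 0, 0], [0, 0, 0], [0, 0, 0], [0, 0, 0], [0, 0, 0], [0, 0, 0], [0, 0, 0], [0, 0, 0]]' --grip '[0.6, 0.8, 0.9, 0.95, 0.95, 0.95, 0.95, 0.95, 0.95, 0.95]'

```text
t: 18.95
eef_pos: [0.6091, -0.1925, 0.1046]
tcp_rot: [-0.002, 0.801, -0.599, 0.001]
force: [-0.8, -0.0, -0.3]
finger_gap: 0.081
```

```bash
python3 q.py -.096 .104
```

```text
plate none
head+pad 1019 X [0.0881 0.0896 0.0917] Z [0.0552 0.0616 0.069 ]
wrist hist3mm from .056 [  0   0   0   0   0   0   0   0   0   0 111 627   0   0   0   0   0   0
   0   0   0   0   0   0   0   0   0   0   0]
scene 128 [0.0832 0.1348] [ 0  0  0  0  0  0  0  0  0  1  2  1  2 18 12 11 13 12  3  2  2  2  1  1
  2 11 12 12  8  0]
tcp -0.096 -0.0004 0.1046 [-0.8 -0.  -0.3] gap 0.081 t 18.95 [-0.    0.4  -0.23 -0.   -0.93  1.86]
pos err mm [ 0.1  0.  -0.7] turn deg [-0.28 -0.   -0.05]
dp [[0.0, 0.0, 0.02]] 
dr each [-0.06 -0.   -0.01]
```

The jaw moves 12 mm per quick squeeze rather than 6. The pad front is now about 10.5 mm from the plate's pressed face, so I'll squeeze the next one slowly and look halfway.

Request:
step_arm --dp '[[0, 0, 0], [0, 0, 0], [0, 0, 0], [0, 0, 0], [0, 0, 0], [0, 0, 0], [0, 0, 0], [0, 0, 0], [0, 0, 0], [0, 0, 0]]' --dr '[[0, 0, 0], [0, 0, 0], [0, 0, 0], [0, 0, 0], [0, 0, 0], [0, 0, 0], [0, 0, 0], [0, 0, 0], [0, 0, 0], [0, 0, 0]]' --grip '[0.92, 0.89, 0.86, 0.83, 0.8, 0.77, 0.74, 0.71, 0.68, 0.66]'

```text
t: 19.93
eef_pos: [0.6089, -0.1897, 0.1056]
tcp_rot: [-0.003, 0.801, -0.599, 0.001]
force: [-1.8, 3.7, 1.2]
finger_gap: 0.0562
```

```bash
python3 q.py -.096 .104
```

```text
plate none
head+pad 1145 X [0.0907 0.0922 0.0961] Z [0.0552 0.0626 0.069 ]
wrist hist3mm from .056 [  0   0   0   0   0   0   0   0   0   0   0 320 466  11   0   0   0   0
   0   0   0   0   0   0   0   0   0   0   0]
scene 127 [0.0842 0.1356] [ 0  0  0  0  0  0  0  0  0  0  2  2  2  2 17 13 12 13 11  2  1  2  2  1
  2  5 14 11 13  0]
tcp -0.0933 -0.0009 0.1056 [-1.8  3.7  1.2] gap 0.0562 t 19.9333 [ 0.    0.4  -0.23 -0.   -0.93  1.86]
pos err mm [ 0.3 -2.6 -1.6] turn deg [-0.33  0.13  0.  ]
dp [[0.06, 0.01, 0.04]] 
dr each [-0.07  0.03  0.  ]
```

Request:
step_arm --dp '[[0.04, 0, 0], [0, 0, 0], [0, 0, 0], [0, 0, 0], [0, 0, 0], [0, 0, 0], [0, 0, 0], [0, 0, 0], [0, 0, 0], [0, 0, 0]]' --dr '[[0, 0, 0], [0, 0, 0], [0, 0, 0], [0, 0, 0], [0, 0, 0], [0, 0, 0], [0, 0, 0], [0, 0, 0], [0, 0, 0], [0, 0, 0]]' --grip '[0.63, 0.6, 0.57, 0.54, 0.51, 0.48, 0.45, 0.43, 0.41, 0.4]'

```text
t: 20.92
eef_pos: [0.61, -0.1923, 0.1064]
tcp_rot: [-0.003, 0.801, -0.599, 0.002]
force: [-1.4, 3.3, 3.2]
finger_gap: 0.0353
```

```bash
python3 q.py -.096 .104
```

```text
plate none
head+pad 424 X [0.097  0.0985 0.0998] Z [0.0551 0.0581 0.0638]
wrist hist3mm from .056 [  0   0   0   0   0   0   0   0   0   0   0   0   0  78 238   0   0   0
   0   0   0   0   0   0   0   0   0   0   0]
scene 112 [0.0895 0.1367] [ 0  0  0  0  0  0  0  0  0  0  0  0  2  3  2  5 14 13 13 17 12  1  2  2
  1  2  1  8 14  0]
tcp -0.0961 -0.0013 0.1064 [-1.4  3.3  3.2] gap 0.0353 t 20.9167 [-0.    0.4  -0.23 -0.   -0.94  1.86]
pos err mm [-0.8 -0.2 -2.4] turn deg [-0.39  0.05  0.  ]
dp [[0.0, 0.02, 0.06]] 
dr each [-0.08  0.01  0.  ]
```

Request:
step_arm --dp '[[0, 0, 0], [0, 0, 0], [0, 0, 0], [0, 0, 0], [0, 0, 0], [0, 0.02, 0.05], [0, 0, 0], [0, 0, 0], [0, 0, 0], [0, 0, 0]]' --dr '[[0, 0, 0], [0, 0, 0], [0, 0, 0], [0, 0, 0], [0, 0, 0], [-0.06, 0, 0], [0, 0, 0], [0, 0, 0], [0, 0, 0], [0, 0, 0]]' --grip '[0.5, 0.6, 0.7, 0.8, 0.9, 0.95, 0.95, 0.95, 0.95, 0.95]'

```text
t: 21.9
eef_pos: [0.6087, -0.193, 0.1025]
tcp_rot: [0.0, 0.801, -0.599, -0.001]
force: [-0.3, 1.2, -0.2]
finger_gap: 0.0815
```

```bash
python3 q.py -.096 .104
```

```text
plate none
head+pad 164 X [0.0961 0.0976 0.0992] Z [0.0551 0.0568 0.0603]
wrist hist3mm from .056 [ 0  0  0  0  0  0  0  0  0  0  0  1  0 86 26  0  0  0  0  0  0  0  0  0
  0  0  0  0  0]
scene 104 [0.0894 0.1366] [ 0  0  0  0  0  0  0  0  0  0  0  0  2  3  3  1 18 11 11 18  8  1  1  2
  2  2  1  6 14  0]
tcp -0.0964 0.0002 0.1025 [-0.3  1.2 -0.2] gap 0.0815 t 21.9 [-0.    0.41 -0.23 -0.   -0.93  1.86]
pos err mm [0.6 0.6 1.5] turn deg [0.07 0.04 0.01]
dp [[-0.01, -0.02, -0.04]] 
dr each [0.01 0.01 0.  ]
```

Request:
step_arm --dp '[[0, 0, -0.2], [0, 0, -0.3], [0, 0, -0.4], [0, 0, -0.4], [0, 0, -0.3], [-0.2, 0, 0], [-0.2, 0, 0], [0, 0, 0], [0, 0, 0], [0, 0, 0]]' --dr '[[0, 0, 0], [0, 0, 0], [0, 0, 0], [0, 0, 0], [0, 0, 0], [0, 0, 0], [0, 0, 0], [0, 0, 0], [0, 0, 0], [0, 0, 0]]' --grip '[0.97, 1, 1, 1, 1, 1, 1, 1, 1, 1]'

```text
t: 22.88
eef_pos: [0.6039, -0.176, 0.1752]
tcp_rot: [-0.001, 0.801, -0.598, 0.001]
force: [0.7, -0.7, 0.4]
finger_gap: 0.0853
```

```bash
python3 q.py -.091 .14; python3 - <<'E'
import cv2,numpy as np
im=np.load('pics/q.npz')['im'];cv2.imwrite('pics/v1.png',cv2.resize(im[80:280,0:270,::-1],None,fx=2.9,fy=2.9))
E
```

```text
plate 2060 X [0.1413 0.1427 0.1449] Z [0.0852 0.0932 0.1066]
head+pad 1362 X [0.0969 0.1034 0.135 ] Z [0.0552 0.0661 0.0697]
wrist hist3mm from .056 [  0   0   0   0   0   0   0   0   0   0   0   0   0 214 123  19  28  29
  18   0   0   0   2   0   3  98 325 101 125]
top 41 [0.0852 0.1046] [ 0  0  0  0  0  0  0  0  0  0  0  2  4  4  2 10 11  6  2  0  0  0  0  0
  0  0  0  0  0  0]
scene 104 [0.0874 0.1364] [ 0  0  0  0  0  0  0  0  0  0  0  0  3  2  2  3 17 12 14 14  8  0  2  1
  2  1  3  5 15  0]
tcp -0.0787 0.0 0.1752 [ 0.7 -0.7  0.4] gap 0.0853 t 22.8833 [ 0.03  0.32 -0.17  0.   -1.07  1.83]
pos err mm [  3.9 -11.3 -34.9] turn deg [-0.07 -0.02  0.01]
dp [[0.3, -0.01, 0.87]] 
dr each [-0.01 -0.    0.  ]
```

View pics/v1.png

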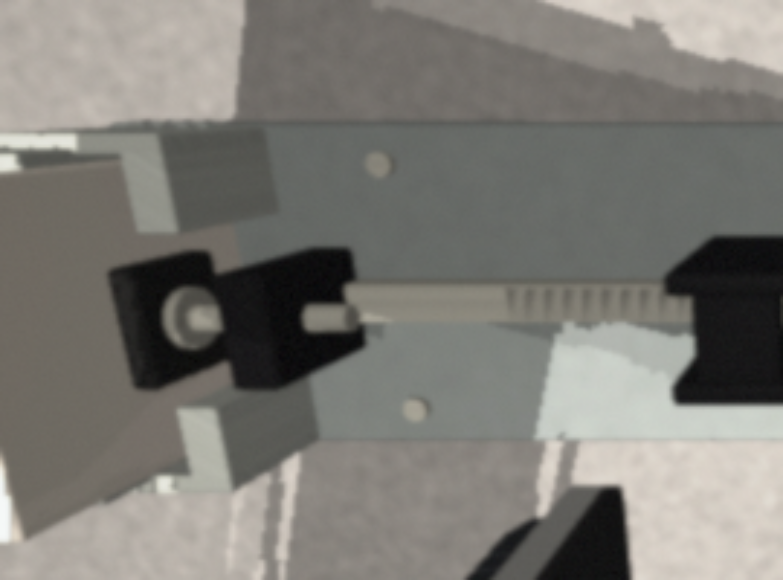

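View: pad at (165,320) touching or almost touching the plate, head at (290,320), teeth start at (505,300). Head back is at 0.0969 and the plate face has moved to 0.143 against the anvil, so pad compression is about 0–1 mm. The tooth pattern on the bar should give the head position in the low pose, so I'll test that and go back down.

Request:
step_arm --dp '[[0.15, 0, 0], [0.15, 0, 0], [0, 0, 0.2], [0, 0, 0.3], [0, 0, 0.4], [0, 0, 0.4], [0, 0, 0.3], [0, 0, 0.1], [0, 0, 0], [0, 0, 0]]' --dr '[[0, 0, 0], [0, 0, 0], [0, 0, 0], [0, 0, 0], [0, 0, 0], [0, 0, 0], [0, 0, 0], [0, 0, 0], [0, 0, 0], [0, 0, 0]]' --grip '[1, 1, 1, 1, 1, 1, 1, 1, 1, 1]'

```text
t: 23.87
eef_pos: [0.6054, -0.191, 0.096]
tcp_rot: [0.001, 0.8, -0.6, -0.002]
force: [-1.1, 0.4, 0.1]
finger_gap: 0.0853
```

```bash
cat > bar.py <<'E'
from h import *
import sys
tag=sys.argv[1]
st=manip.get_state();im,d=manip.capture("wrist");ci,W=wfc("wrist",st);P=cloud(d,ci,W)
a=np.deg2rad(106.45);ex=np.array([np.cos(a),np.sin(a)]);ey=np.array([-ex[1],ex[0]]);o=np.array([.5816,-.1005])
X=(P[...,:2]-o)@ex;Y=(P[...,:2]-o)@ey;Z=P[...,2]
m=(X>.03)&(X<.06)&(abs(Y)<.012)&(Z>.02)&(Z<.05)
print("bar top Z",np.percentile(Z[m],[50,90]).round(4),"Y",np.median(Y[m]).round(4)) if m.sum()>5 else print("no bar")
xs=np.arange(0,.11,.0005);zb=.0335;C=np.linalg.inv(W);g=cv2.cvtColor(im,cv2.COLOR_RGB2GRAY).astype(np.float32)
pr=[]
for y in np.arange(-.003,.0031,.001):
    Q=np.c_[o+xs[:,None]*ex+y*ey,np.full(len(xs),zb),np.ones(len(xs))]@C.T
    u=(Q[:,0]/Q[:,2]*ci["fx"]+ci["cx"]).astype(np.float32);v=(Q[:,1]/Q[:,2]*ci["fy"]+ci["cy"]).astype(np.float32)
    pr.append(cv2.remap(g,u[None],v[None],cv2.INTER_LINEAR)[0])
pr=np.mean(pr,0);np.save(f"pics/bar_{tag}.npy",pr)
print(pr[::2].astype(int).tolist())
t=st["eef_pos"];print("tcp",((t[:2]-o)@ex).round(4),((t[:2]-o)@ey).round(4),t[2].round(4),st["force"].round(1),st["finger_gap"],st["t"])
plan([*(o-.096*ex-.0005*ey),.104],286.45,1)
E
python3 bar.py a
```

```text
bar top Z [0.0317 0.035 ] Y -0.0019
[62, 61, 60, 60, 69, 111, 143, 142, 134, 126, 132, 143, 147, 142, 133, 126, 132, 142, 147, 142, 133, 126, 132, 142, 147, 142, 133, 126, 132, 141, 146, 142, 133, 125, 132, 141, 146, 142, 132, 125, 132, 140, 146, 142, 133, 136, 151, 154, 154, 154, 154, 154, 154, 153, 153, 154, 153, 153, 153, 153, 153, 153, 153, 153, 153, 153, 153, 154, 154, 156, 157, 158, 160, 160, 162, 163, 164, 166, 167, 168, 169, 170, 172, 173, 172, 164, 156, 152, 152, 153, 154, 153, 151, 151, 151, 137, 78, 30, 33, 36, 37, 38, 41, 45, 48, 49, 48, 48, 47, 47]
tcp -0.0935 0.0028 0.096 [-1.1  0.4  0.1] 0.085340908074317 23.8667
pos err mm [ 3.9 -1.5  7.8] turn deg [ 0.27  0.11 -0.19]
dp [[0.06, -0.08, -0.2]] 
dr each [ 0.05  0.02 -0.04]
```

Teeth show clearly at 6 mm pitch; their end is at X 0.0455 and the head edge at 0.096. I'll fix the pose and squeeze slowly to halfway.

Request:
step_arm --dp '[[0.06, -0.08, -0.18], [0, 0, 0], [0, 0, 0], [0, 0, 0], [0, 0, 0], [0, 0, 0], [0, 0, 0], [0, 0, 0], [0, 0, 0], [0, 0, 0]]' --dr '[[0.05, 0, -0.04], [0, 0, 0], [0, 0, 0], [0, 0, 0], [0, 0, 0], [0, 0, 0], [0, 0, 0], [0, 0, 0], [0, 0, 0], [0, 0, 0]]' --grip '[1, 0.95, 0.9, 0.86, 0.82, 0.78, 0.74, 0.71, 0.68, 0.65]'

```text
t: 24.75
eef_pos: [0.6114, -0.19, 0.1089]
tcp_rot: [-0.003, 0.801, -0.598, 0.001]
force: [-1.5, 3.8, 1.7]
finger_gap: 0.0559
```

```bash
python3 bar.py b
```

```text
bar top Z [0.0318 0.0351] Y -0.0018
[60, 63, 67, 82, 111, 130, 142, 147, 143, 135, 127, 131, 142, 147, 143, 135, 127, 131, 141, 147, 143, 134, 127, 131, 141, 147, 143, 134, 126, 130, 140, 146, 143, 134, 126, 131, 140, 146, 143, 134, 126, 131, 139, 146, 143, 135, 133, 147, 154, 154, 154, 154, 154, 154, 153, 154, 154, 153, 154, 154, 154, 155, 155, 156, 158, 159, 161, 163, 164, 166, 166, 168, 169, 171, 172, 173, 174, 176, 177, 178, 179, 180, 182, 183, 182, 172, 161, 154, 153, 154, 155, 155, 153, 152, 152, 152, 141, 96, 48, 39, 39, 43, 48, 52, 53, 52, 50, 50, 50, 50]
tcp -0.0943 -0.0032 0.1089 [-1.5  3.8  1.7] 0.05587202463202012 24.75
pos err mm [-2.1 -2.4 -4.9] turn deg [-0.4   0.13  0.1 ]
dp [[0.04, 0.07, 0.12]] 
dr each [-0.08  0.03  0.02]
```

Request:
step_arm --dp '[[0, 0, 0], [0, 0, 0], [0, 0, 0], [0, 0, 0], [0, 0, 0], [0, 0, 0], [0, 0, 0], [0, 0, 0], [0, 0, 0], [0, 0, 0]]' --dr '[[0, 0, 0], [0, 0, 0], [0, 0, 0], [0, 0, 0], [0, 0, 0], [0, 0, 0], [0, 0, 0], [0, 0, 0], [0, 0, 0], [0, 0, 0]]' --grip '[0.64, 0.62, 0.6, 0.58, 0.56, 0.54, 0.53, 0.52, 0.52, 0.52]'

```text
t: 25.63
eef_pos: [0.6107, -0.1874, 0.1095]
tcp_rot: [-0.004, 0.802, -0.598, 0.0]
force: [-1.0, 3.6, 1.6]
finger_gap: 0.0444
```

```bash
python3 bar.py c
```

```text
bar top Z [0.032  0.0353] Y -0.0016
[61, 64, 79, 112, 133, 129, 128, 139, 147, 145, 138, 129, 128, 138, 147, 145, 138, 129, 128, 138, 146, 146, 138, 129, 128, 137, 146, 148, 140, 129, 128, 137, 146, 146, 138, 128, 128, 137, 145, 145, 137, 128, 128, 137, 144, 145, 138, 132, 143, 153, 154, 154, 154, 154, 154, 154, 154, 154, 154, 154, 155, 155, 157, 158, 159, 161, 161, 163, 164, 166, 168, 168, 169, 171, 172, 173, 175, 176, 177, 178, 180, 181, 182, 183, 182, 174, 162, 154, 153, 155, 155, 155, 153, 152, 153, 152, 148, 138, 113, 64, 41, 45, 52, 56, 56, 55, 54, 51, 52, 52]
tcp -0.0916 -0.0033 0.1095 [-1.   3.6  1.6] 0.0444155514816247 25.6333
pos err mm [-1.5 -5.  -5.5] turn deg [-0.4   0.27  0.16]
dp [[0.11, 0.07, 0.14]] 
dr each [-0.08  0.05  0.03]
```

Request:
step_arm --dp '[[0, 0, 0], [0, 0, 0], [0, 0, 0], [0, 0, 0], [0, 0, 0], [0, 0, 0], [0, 0, 0], [0, 0, 0], [0, 0, 0], [0, 0, 0]]' --dr '[[0, 0, 0], [0, 0, 0], [0, 0, 0], [0, 0, 0], [0, 0, 0], [0, 0, 0], [0, 0, 0], [0, 0, 0], [0, 0, 0], [0, 0, 0]]' --grip '[0.5, 0.48, 0.46, 0.44, 0.42, 0.4, 0.38, 0.38, 0.38, 0.38]'

```text
t: 26.52
eef_pos: [0.6121, -0.1917, 0.1106]
tcp_rot: [-0.003, 0.801, -0.598, 0.003]
force: [0.6, -1.8, 2.3]
finger_gap: 0.0353
```

```bash
python3 bar.py d
```

```text
bar top Z [0.0322 0.0353] Y -0.0019
[67, 66, 67, 80, 115, 140, 148, 144, 134, 127, 131, 141, 147, 144, 135, 127, 131, 141, 147, 144, 134, 127, 130, 141, 146, 144, 135, 127, 131, 140, 146, 143, 134, 127, 131, 140, 146, 143, 134, 127, 130, 139, 145, 143, 134, 126, 131, 139, 145, 143, 135, 135, 148, 153, 153, 153, 153, 153, 153, 154, 154, 155, 156, 157, 158, 159, 161, 162, 164, 166, 166, 168, 169, 170, 172, 172, 173, 175, 177, 179, 179, 181, 182, 182, 180, 173, 161, 153, 153, 153, 154, 154, 152, 152, 152, 153, 149, 141, 134, 133, 133, 128, 98, 61, 50, 50, 50, 50, 50, 51]
tcp -0.0961 -0.0034 0.1106 [ 0.6 -1.8  2.3] 0.035297512606898805 26.5167
pos err mm [-2.8 -0.8 -6.6] turn deg [-0.49 -0.01  0.07]
dp [[0.0, 0.07, 0.16]] 
dr each [-0.1  -0.    0.01]
```

The slow full squeeze advanced the jaw 6.2 mm with the trigger fully in (gap 35.3 mm). From geometry the pad should be pushed in about 4.5–6 mm. I'll cross-check from the scene camera.

```bash
python3 - <<'E'
from h import *
a=np.deg2rad(106.45);ex=np.array([np.cos(a),np.sin(a)]);ey=np.array([-ex[1],ex[0]]);o=np.array([.5816,-.1005])
ci,W=wfc("scene");C=ci["camera_from_world"]
im1=manip.capture("scene")[0];im0=np.load("pics/scene0.npz")["im"]
cv2.imwrite("pics/s1.png",np.vstack([cv2.resize(i[180:255,235:370,::-1],None,fx=4,fy=4,interpolation=cv2.INTER_CUBIC) for i in(im0,im1)]))
xs=np.arange(.05,.155,.001)
for im in(im0,im1):
    g=cv2.cvtColor(im,cv2.COLOR_RGB2GRAY).astype(np.float32);pr=[]
    for z in(.056,.06,.063):
        Q=np.c_[o+xs[:,None]*ex-.016*ey,np.full(len(xs),z),np.ones(len(xs))]@C.T
        u=(Q[:,0]/Q[:,2]*ci["fx"]+ci["cx"]).astype(np.float32);v=(Q[:,1]/Q[:,2]*ci["fy"]+ci["cy"]).astype(np.float32)
        pr.append(cv2.remap(g,u[None],v[None],cv2.INTER_CUBIC)[0])
    print(np.mean(pr,0).astype(int).tolist())
E
```

```text
[120, 118, 117, 116, 116, 116, 117, 118, 118, 118, 118, 114, 111, 105, 96, 86, 76, 64, 57, 49, 45, 43, 42, 41, 42, 43, 44, 49, 56, 64, 76, 87, 95, 104, 108, 110, 112, 113, 112, 113, 113, 113, 114, 114, 114, 114, 111, 107, 103, 97, 91, 86, 78, 70, 64, 56, 51, 49, 51, 57, 66, 75, 83, 91, 94, 95, 93, 90, 86, 83, 82, 81, 82, 83, 85, 86, 86, 87, 87, 88, 88, 89, 89, 90, 91, 90, 89, 87, 84, 82, 79, 76, 74, 72, 70, 70, 69, 69, 70, 71, 71, 74, 81, 89, 100]
[87, 87, 87, 86, 86, 85, 85, 85, 85, 84, 84, 83, 83, 82, 82, 82, 82, 83, 84, 84, 85, 85, 84, 84, 83, 83, 83, 83, 83, 83, 84, 85, 86, 87, 87, 87, 87, 88, 88, 88, 88, 88, 89, 89, 90, 90, 91, 92, 92, 91, 88, 84, 78, 71, 63, 55, 49, 45, 41, 40, 40, 39, 40, 41, 42, 44, 50, 56, 66, 76, 84, 94, 100, 103, 107, 108, 108, 108, 107, 106, 103, 101, 95, 87, 80, 69, 60, 54, 48, 47, 48, 51, 54, 61, 67, 72, 79, 84, 89, 96, 101, 106, 111, 113, 117]
```

View pics/s1.png

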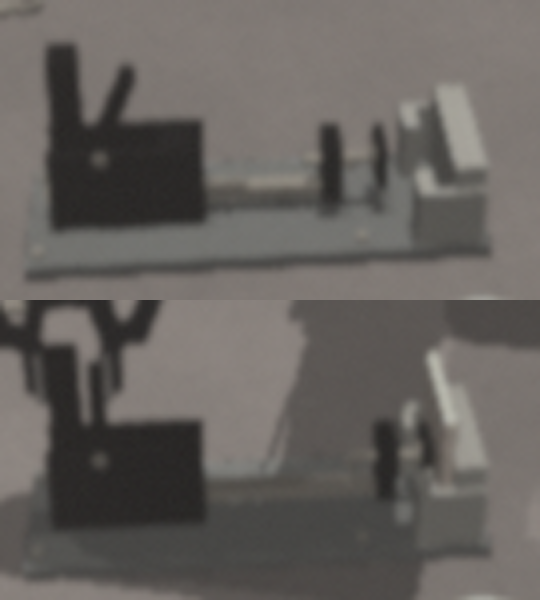

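The lower picture shows the trigger upright between the fingers, the plate upright against the anvil at (440,400), and the pad on it at (428,445). The head-to-pad spacing went from 34 to 28.3 mm, which means the pad is pushed in about 5.7 mm, in range and matching the other estimate. Handing in.

```bash
python3 -c "
from rig import manip
s=manip.get_state();print(s['t'],s['finger_gap'],s['force']);print(manip.job_done())"
```

```text
26.6167 0.03539903571464082 [ 0.32515042 -2.43972314  2.21904122]
the job is handed in; nothing more can be done
None
```

The plate is seated in the clamp slot and gripped. I lifted it from its stand, lowered it into the slot until it gently touched the floor, and let go. I then pumped the trigger four times and handed in at 26.6 s with the trigger still held fully squeezed.

**Last checks:**
- **Plate:** its top measured 0.107 m after I let go, the height of a seated plate. After the third pump its jaw-side face was at about X 0.143, consistent with its back lying against the anvil. It looks upright in the last scene view.
- **Trigger:** fully in, with the fingers 35.3 mm apart.
- **Pad:** pushed in about 5.7 mm by the scene camera's head-to-pad spacing. Head position against the plate face gave 4.5–6 mm. Both are inside 3–12 mm.
- **Bystanders:** I did not go near the jar, ring or wrench, but took no final picture of them.

**Disagreement:** the jaw moved about 11, 12 and 9 mm on the first three pumps, not the 6 mm the task gives (1–9 mm for the first). The first two were quick. I squeezed the last two slowly, and the final one under load gave 6.2 mm.

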